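# Rebuild the electronics stack of an infusion pump

### The arm

A 6-joint arm with a two-finger parallel gripper is mounted at the origin on the work surface. World frame = base frame: x ahead of the robot, y to its left, z up, the work surface at z = 0. Lengths are in mm, angles in rad, forces in N, time in s.
With the tool pointing down it reaches from about 400 to 925 mm from the base axis. Payload 12.5 kg.
Tool frame: the origin (TCP) lies on the centre line of the jaws, within the pads' length; the fingertips stand 19 mm ahead of it and the grasp point (between the pads) is the TCP; z points along the fingers, y is the line along which they close (so a half turn about z gives the same grasp; the last joint's range is limited). The gripper opens to 95 mm and grips with 3 to 60 N. Pads are 20 mm wide; open, the fingers measure 119 mm over their backs; the gripper's body (75 mm by 180 mm) begins 59 mm behind the grasp point.
Start: joints at [1.217, 0.491, 1.559, -0, 1.092, -0.106], TCP at [153.276, 605.93, 233.661] pointing down, gripper open.
Joint ranges: [-3.1, 3.1], [-0.84, 2.19], [0.05, 2.79], [-1.13, 4.28], [0.06, 2.93], [-2.69, 2.69]. Speed limits (rad/s): [2.22, 2.22, 2.79, 3.14, 3.14, 3.14].

### API

Orientations are given as [roll, pitch, yaw] about the fixed x, y, z axes, in that order (R = Rz(yaw) Ry(pitch) Rx(roll)).
In Python, from cell import state, read_camera, job_done gives the robot as it stands.
- The arm moves only by the tool arm_command, never from a script. Its argument "deltas" is a list of rows, each an object of numbers: "dx", "dy", "dz": the shift along the world's x, y, z in m; "yaw": the turn about the world's z in degrees. In form: [{"dx": .., "dy": .., "dz": .., "yaw": ..}, ...]. A call has 1 to 20 rows; each row shifts and turns the commanded pose from where the row before left it; what a row does not reach is not made up. A row lasts 1/10 s, in which the tool goes at most 50 mm and 8.59 degrees, less where a joint would pass 70% of its speed; a pose out of reach is approached as far as the arm can. A call with a gripper value outside its range is refused whole. "gripper" is the finger opening in m, from 0 to 0.0951, set as the call begins (left out, the last holds). The fingers move at their own pace and stop on an object; the grip force is fixed at half the most. Time passes only in rows, so rows that do not move let the fingers close. It gives the time, the measured TCP pose, the force, the opening and the grip force at its end, in the units of the state.
- state(): the state, without advancing time (a new reading comes with each control period).
- read_camera(name): name is "scene" or "top" or "wrist"; returns a dict with "color" (480x640x3 uint8, red, green, blue), "range_z" (480x640 float32, mm along the optical axis (not along the pixel's ray), 0 where there is no reading), "fx", "fy", "cx", "cy" (pixels), "extrinsics" (4x4, takes a point from camera to world coordinates). Camera axes: x right, y up, looking along -z (the intrinsics and any distortion apply to the point x, -y, -z); pixel columns grow to the right and rows downward; lengths in mm; the calibration is good to about 2 mm. The wrist camera is an equidistant fisheye: a pixel r from the principal point sees the ray r / f radians off the axis. A picture is of the moment at which its call begins.
- job_done(): hands the job in; it is judged then, once.
The state is a dict: "t": time; "joints": joint angles; "qvel": joint speeds; "tau": joint torques, N m; "eef_pos": TCP position; "tcp_rot": TCP orientation; "ft_force": force on the tool from outside, world axes, zero at the start; "moment": the same for the moment, N m; "opening": opening from 0.0 (shut) to 1.0 (fully open); "grip_force": force on a finger pad.
Only numpy, scipy, OpenCV 4.12 (cv2) and the standard library are available. Lean on these libraries where they do the work, as an engineer would, in place of code of your own. Each camera call takes 0.05 s, during which the arm holds its last target. There are 200 camera calls.

### The job

Rebuild this pump's electronics on the open chassis, working from the bottom up: push the battery pack down into its bay, then lower the green power board tray, then the red control board tray and last the white cover over the four brass pillars, each resting flat on the one before. Put every part in with its marked end (white connector, or the cover's yellow label) towards the chassis end plate with the cable gland, and lower the parts gently rather than dropping them. Leave the tub, multimeter and screwdriver where they are.

Things in the scene. Friction and masses are not known exactly. Their poses are not given: they have to be found in the camera images.
- chassis: Pump chassis: fixed aluminium plate 134 x 86 x 4 mm, does not move. Origin: centre of its underside; x lengthwise to the end plate with the cable gland, z up. Four brass pillars, 7 mm thick, at x +-50, y +-25 mm, 70 mm high, then tapering to 2.4 mm at 76. Seated undersides above the origin: battery 4, power tray 28 (on the bay), control tray 46, cover 64 mm, all centred.
- bay (a point): Centre of the battery bay's floor, 4 mm above the chassis origin, axes as the chassis. The bay is bounded by two steel cheeks, inner faces at x +-37.5 mm, 24 mm high, with folded returns 9 mm long at the corners, inner faces at y +-22.5 mm. Between the returns the long sides are open (63 mm) for fingers. The power tray rests on the cheeks' tops.
- cable_entry (a point): Middle of the chassis end plate (80 mm wide, 2 mm thick, top 36 mm above the bench), 66 mm from the chassis origin along its x, 20 mm up. A black cable gland and a white mains socket are on its outside. Every part's marked end goes towards it.
- battery_centre (a point): Battery pack: black block with a broad orange band, 70 x 40 x 22 mm, about 0.25 kg. Point: its centre, 11 mm above the underside; x along its length to the end with the white connector, z up. Grip across the 40 mm width. 2.5 mm clearance all round in the bay. Starts flat on the bench.
- power_centre (a point): Power board tray, 110 x 60 x 18 mm, aluminium with a green circuit board and yellow transformer, 0.16 kg. Point: its centre, 9 mm above the underside; x lengthwise to the end with the white connector, z up. Side flanges 87 mm long, 18 high: grip across them (60 mm). Corner notches 11.5 mm square pass the pillars with 3 mm clearance. Starts flat on the bench.
- control_centre (a point): Control board tray, 110 x 60 x 18 mm, aluminium with a red circuit board and black chips, 0.14 kg. Point: its centre, 9 mm above the underside; x lengthwise to the end with the white connector, z up. Side flanges, notches and clearance as on the power tray, on whose flanges it rests: grip across 60 mm. Starts flat on the bench.
- cover_centre (a point): Cover: white metal pan, open side down, 110 x 60 x 16 mm, dark vent slots, 0.18 kg. Point: its centre, 8 mm above its lower edge; x lengthwise to the end with the yellow label, z up. Long sides 87 mm: grip across them (60 mm). Corner notches 11.5 mm square, 3 mm clearance to the pillars. Rests on the control tray. Starts flat on the bench.
- tub: Bystander: red tub with a yellow band, 60 mm wide, 44 mm high. Origin: centre of its underside. Leave it alone.
- meter: Bystander: black multimeter with yellow ends, 74 x 135 x 30 mm. Origin: centre of its underside. Leave it alone.
- driver: Bystander: grey screwdriver 170 mm long lying on the bench at the robot's right. Origin: under its middle. Leave it alone.
Not all that is in view belongs to the job. Of the things like the part that bears battery_centre, leave any that is purple; of the rest the smaller one is meant. Leave any blue look-alike of the part that bears control_centre alone.

How it is judged (in metres and radians):
On the way, in this order (a step that is already met when the one before it is completed fails the run):
1. the battery pack is home in its bay (z of battery_centre in the frame of chassis between 0.012 and 0.018 m and horizontal distance between battery_centre and chassis below 0.006 m and angle between the z axis of battery_centre and the z axis of chassis, either way round below 0.06 rad and angle between the x axis of battery_centre and the x axis of chassis, either way round below 0.12 rad and x of cable_entry in the frame of battery_centre above 0.05 m), for 0.2 s.
2. the green power board tray is seated on the bay (z of power_centre in the frame of chassis between 0.034 and 0.04 m and horizontal distance between power_centre and chassis below 0.006 m and angle between the z axis of power_centre and the z axis of chassis, either way round below 0.06 rad and angle between the x axis of power_centre and the x axis of chassis, either way round below 0.12 rad and x of cable_entry in the frame of power_centre above 0.05 m), for 0.2 s.
3. the red control board tray is seated on the power tray (z of control_centre in the frame of chassis between 0.052 and 0.058 m and horizontal distance between control_centre and chassis below 0.006 m and angle between the z axis of control_centre and the z axis of chassis, either way round below 0.06 rad and angle between the x axis of control_centre and the x axis of chassis, either way round below 0.12 rad and x of cable_entry in the frame of control_centre above 0.05 m), for 0.2 s.
At the end, for the whole second after the job is handed in: Battery, power tray, control tray, cover stacked in the chassis in that order from below: each within 3 mm of its height, 6 mm of centre, level to 3 and in line to 7 degrees, marked end to the end plate; all released and at rest; the bystanders within 30 mm of their places (all of step 1 and all of step 2 and all of step 3 and z of cover_centre in the frame of chassis between 0.069 and 0.075 m and horizontal distance between cover_centre and chassis below 0.006 m and angle between the z axis of cover_centre and the z axis of chassis, either way round below 0.06 rad and angle between the x axis of cover_centre and the x axis of chassis, either way round below 0.12 rad and x of cable_entry in the frame of cover_centre above 0.05 m and linear speed of each of battery, power, control, cover below 0.02 m/s and angular speed of each of battery, power, control, cover below 0.2 rad/s and distance of each of tub, meter, driver from where it was at the start of the episode below 0.03 m); the robot touches nothing.
It fails at once if the battery part is let fall or thrown down into its place (faster than 0.7 m/s, a drop of about 25 mm) (horizontal distance between battery_centre and chassis below 0.015 m and z of battery_centre in the frame of chassis below 0.045 m and linear speed of battery above 0.7 m/s).
It fails at once if the power part is let fall or thrown down into its place (faster than 0.7 m/s, a drop of about 25 mm) (horizontal distance between power_centre and chassis below 0.015 m and z of power_centre in the frame of chassis below 0.067 m and linear speed of power above 0.7 m/s).
It fails at once if the control part is let fall or thrown down into its place (faster than 0.7 m/s, a drop of about 25 mm) (horizontal distance between control_centre and chassis below 0.015 m and z of control_centre in the frame of chassis below 0.085 m and linear speed of control above 0.7 m/s).
It fails at once if the cover part is let fall or thrown down into its place (faster than 0.7 m/s, a drop of about 25 mm) (horizontal distance between cover_centre and chassis below 0.015 m and z of cover_centre in the frame of chassis below 0.102 m and linear speed of cover above 0.7 m/s).
It fails at once if the tub, multimeter or screwdriver is pushed away (over 30 mm) (distance of any of tub, meter, driver from where it was at the start of the episode above 0.03 m).
It also fails if it takes over 120 s, if anything falls off the work surface, if the arm or the gripper's body presses on something with over 40 N, if the wrist force passes 120 N, or if a joint passes its speed limit or range.

## Working session

There is one attempt and no reset: what is moved stays moved. The work goes in short steps, Python scripts to look and compute and a tool call to move; the robot and the scene stay as the last step left them, time stands still between calls to the robot, and variables do not carry over. Pictures are saved under pics/ and viewed, at most 14 in all, crops included, and the job is handed in when it is done.

Besides the shell and the picture viewer there is one more tool, called as name([rows], argument=value, ...), one row to a line, values as JSON. arm_command: Moves the arm, as the interface text tells. Its arguments: {"type":"object","properties":{"deltas":{"type":"array"},"gripper":{"type":"number"}},"required":["deltas"]}

```bash
mkdir -p pics; cat > h.py <<'E'
import numpy as np, cv2
from cell import state, read_camera, job_done
def cloud(c):
    h,w=c["range_z"].shape; v,u=np.mgrid[:h,:w]; z=c["range_z"]
    p=np.stack([(u-c["cx"])/c["fx"]*z, -(v-c["cy"])/c["fy"]*z, -z, np.ones_like(z)],-1)
    return (p@np.array(c["extrinsics"]).T)[...,:3]
def save(n,img): cv2.imwrite("pics/"+n, img[...,::-1])
E
python3 - <<'E'
from h import *
for n in("scene","top"):
    c=read_camera(n); save(n+"0.png",c["color"]); np.savez(n+".npz",**c)
    print(n,c["fx"],c["cx"],c["cy"],np.round(c["extrinsics"],3).tolist())
s=state();print(s)
E
```

```text
scene 519.3574289679136 312.7889348398568 242.7313846109297 [[-0.896, -0.326, 0.301, 761.161], [0.443, -0.682, 0.582, 545.903], [0.015, 0.655, 0.756, 743.849], [0.0, 0.0, 0.0, 1.0]]
top 503.8840353797894 319.523782953767 245.69463800836596 [[-0.012, 0.983, -0.185, 300.594], [-1.0, -0.011, 0.006, 3.287], [0.003, 0.185, 0.983, 1084.778], [0.0, 0.0, 0.0, 1.0]]
{'t': 0.1, 'joints': array([ 1.21738638e+00,  4.91500283e-01,  1.55934130e+00,  4.04128983e-06,
        1.09170207e+00, -1.05596865e-01]), 'qvel': array([ 0.00054908, -0.00250983, -0.00055362,  0.00015171, -0.00014125,
       -0.00303699]), 'tau': array([ 2.53148864e-03, -6.13621259e+01, -2.58603466e+01,  6.94235321e-02,
        4.70503885e-02, -9.02346119e-05]), 'eef_pos': array([153.2174714 , 605.74927751, 233.13580985]), 'tcp_rot': array([-3.14064733e+00, -1.03800616e-04,  2.89377766e+00]), 'ft_force': array([-0.53669463, -0.27473299, -0.64512847]), 'moment': array([ 0.04064108,  0.00383509, -0.01885678]), 'grip_force': 0.0, 'opening': 0.9992781044231429}
```

View pics/top0.png

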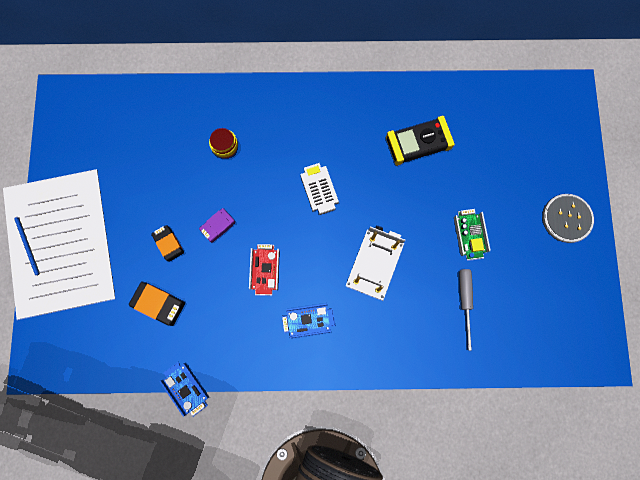

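View pics/scene0.png

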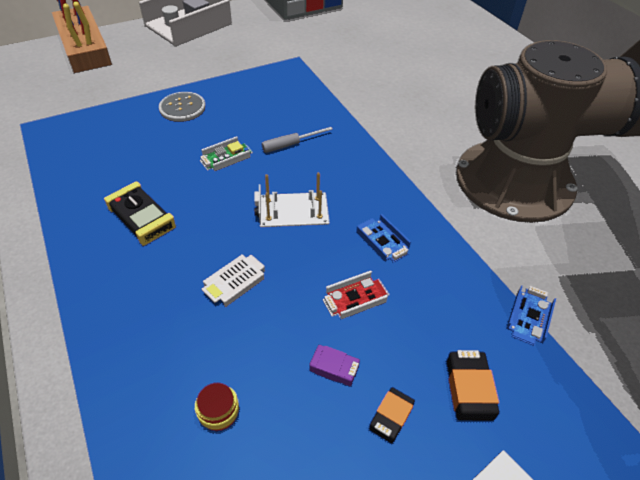

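Top view: the battery candidates are the small orange/black block (167,243), the larger orange/black block (157,303) and the purple one (217,225). The small one is meant, being neither purple nor the larger. The red tray is at (264,268); the blue ones at (308,320) and (185,388) stay. The green tray is at (472,234), the cover at (319,189) with its label up the image, and the chassis at (376,262).

```bash
cat > m.py <<'E'
from h import *
d=dict(np.load("top.npz")); P=cloud(d); im=d["color"]
print([k for k in d])
boxes=dict(batt=(145,220,190,268),big=(125,275,192,332),power=(450,203,496,265),control=(243,240,286,300),cover=(296,160,345,218),chassis=(340,220,412,305))
for n,(a,b,c,e) in boxes.items():
    p=P[b:e,a:c].reshape(-1,3); ok=(d["range_z"][b:e,a:c].ravel()>0)
    tab=np.median(p[ok&(p[:,2]<6),2]) if (ok&(p[:,2]<6)).any() else np.nan
    lo=2.5 if n=="chassis" else 7
    q=p[ok&(p[:,2]>lo)]
    r=cv2.minAreaRect(q[:,:2].astype(np.float32))
    print(n,len(q),"bench",round(tab,1),"top",np.percentile(q[:,2],[50,90,99]).round(1),"rect",np.round(r[0],1),np.round(r[1],1),round(r[2],1))
t=[]
for n in("batt","power","chassis","cover","control","big"):
    a,b,c,e=boxes[n]; t.append(cv2.resize(im[b:e,a:c],(260,290),interpolation=cv2.INTER_CUBIC))
save("crop1.png",np.vstack([np.hstack(t[:3]),np.hstack(t[3:])]))
E
python3 m.py
```

```text
['color', 'range_z', 'fx', 'fy', 'cx', 'cy', 'extrinsics']
batt 664 bench 1.6 top [23.  25.5 27.5] rect [506.5 342.7] [86.1 77.2] 28.1
big 1433 bench 1.6 top [32.7 35.5 38. ] rect [379.4 340.9] [103.8 121.7] 6.2
power 759 bench 2.2 top [14.5 19.2 22.6] rect [ 522.1 -337.9] [ 80.5 117.9] 88.1
control 573 bench 2.5 top [10.3 18.9 22. ] rect [450.9 117.4] [ 77.5 114.1] 88.0
cover 1236 bench 1.6 top [17.2 19.9 22.1] rect [633.8  -5.3] [101.9 118.2] 89.8
chassis 3570 bench 2.3 top [ 5.1 23.1 67.6] rect [ 468.6 -125.3] [157.2 185.6] 89.0
```

View pics/crop1.png

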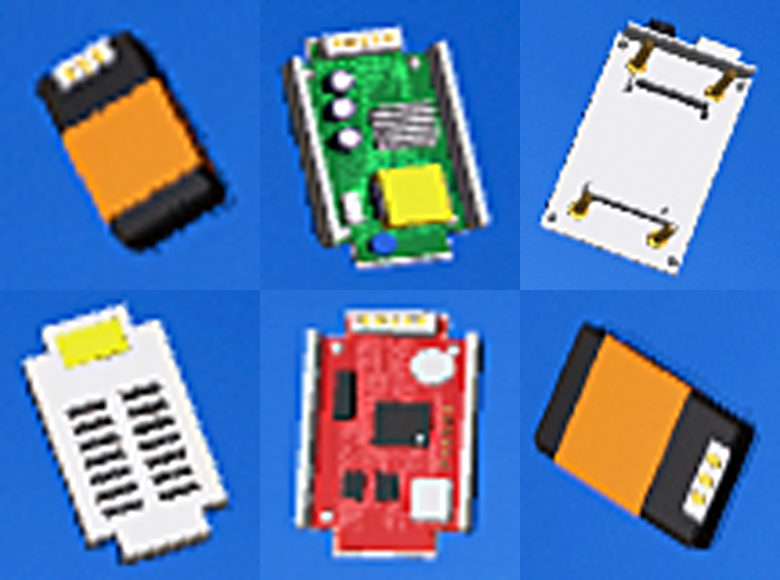

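```bash
cat >> h.py <<'E'
def ortho(c,cx,cy,z,half=90,s=3.0,yaw=0,wrist=False):
    """metric top view of plane z; image up = direction yaw, left = yaw+90; s px per mm"""
    n=int(2*half*s); j,i=np.meshgrid(np.arange(n),np.arange(n))
    a=half-i/s; b=half-j/s; co,si=np.cos(yaw),np.sin(yaw)
    X=np.stack([cx+a*co-b*si, cy+a*si+b*co, np.full(a.shape,z),np.ones(a.shape)],-1)
    q=X@np.linalg.inv(np.array(c["extrinsics"])).T
    x,y,zz=q[...,0],-q[...,1],-q[...,2]
    if wrist:
        r=np.hypot(x,y)+1e-9; k=np.arctan2(r,zz)/r
    else: k=1/zz
    return cv2.remap(c["color"],(c["fx"]*x*k+c["cx"]).astype(np.float32),(c["fy"]*y*k+c["cy"]).astype(np.float32),cv2.INTER_LINEAR)
def rect(o,cx,cy,half=90,s=3.0,m=None,yaw=0):
    hsv=cv2.cvtColor(o,cv2.COLOR_RGB2HSV)
    if m is None: m=~((hsv[...,0]>95)&(hsv[...,0]<125)&(hsv[...,1]>120))
    m=cv2.morphologyEx(m.astype(np.uint8),cv2.MORPH_OPEN,np.ones((7,7)))
    k,l,st,_=cv2.connectedComponentsWithStats(m)
    h=m.shape[0]//2; lab=l[h,h] or 1+np.argmax(st[1:,4])
    (u,v),(w,hh),an=cv2.minAreaRect(np.argwhere(l==lab)[:,::-1].astype(np.float32))
    if w>hh: an+=90  # long axis vertical
    an=(an+90)%180-90
    a,b=half-v/s,half-u/s; co,si=np.cos(yaw),np.sin(yaw)
    return cx+a*co-b*si, cy+a*si+b*co, max(w,hh)/s,min(w,hh)/s, (-an+np.degrees(yaw))
E
python3 - <<'E'
from h import *
c=dict(np.load("top.npz"))
t=[]
for n,x,y,z in(("batt",506,343,22),("power",522,-338,18),("control",451,117,18),("cover",634,-5,16),("chassis",469,-125,4)):
    o=ortho(c,x,y,z); r=rect(o,x,y); print(n,np.round(r,1))
    t.append(cv2.resize(o,(260,260)))
t.append(t[0])
print(read_camera("wrist")["fx"],np.round(read_camera("wrist")["extrinsics"],3))
E
```

```text
batt [511.6 325.4  75.3  44.8  31.3]
power [ 524.3 -332.6  111.4   66.2    6.8]
control [452.3 117.1 111.   62.7  -1.8]
cover [631.6  -3.3 114.6  62.5  18. ]
chassis [ 469.3 -124.6  151.5   87.9  -22.2]
371.64829954431775 [[ 2.45000e-01 -9.41000e-01 -2.32000e-01  9.00430e+01]
 [ 9.70000e-01  2.37000e-01  6.00000e-02  6.21881e+02]
 [-1.00000e-03 -2.40000e-01  9.71000e-01  3.84686e+02]
 [ 0.00000e+00  0.00000e+00  0.00000e+00  1.00000e+00]]
```

arm_command([
  {"dx": 0.03,"dy": -0.0235,"dz": -0.004,"yaw": 3.8},
  {"dx": 0.03,"dy": -0.0235,"dz": -0.004,"yaw": 3.8},
  {"dx": 0.03,"dy": -0.0235,"dz": -0.004,"yaw": 3.8},
  {"dx": 0.03,"dy": -0.0235,"dz": -0.004,"yaw": 3.8},
  {"dx": 0.03,"dy": -0.0235,"dz": -0.004,"yaw": 3.8},
  {"dx": 0.03,"dy": -0.0235,"dz": -0.004,"yaw": 3.8},
  {"dx": 0.03,"dy": -0.0235,"dz": -0.004,"yaw": 3.8},
  {"dx": 0.03,"dy": -0.0235,"dz": -0.004,"yaw": 3.8},
  {"dx": 0.03,"dy": -0.0235,"dz": -0.004,"yaw": 3.8},
  {"dx": 0.03,"dy": -0.0235,"dz": -0.004,"yaw": 3.8},
  {"dx": 0.03,"dy": -0.0235,"dz": -0.004,"yaw": 3.8},
  {"dx": 0.028,"dy": -0.0225,"dz": -0.004,"yaw": 3.8},
  {"dx": 0},
])

```text
$.deltas[12]: bad value
```

```bash
cat > look.py <<'E'
import sys
from h import *
n,x,y,z,yaw=sys.argv[1],*map(float,sys.argv[2:6]); yaw=np.radians(yaw)
c=read_camera("wrist"); o=ortho(c,x,y,z,yaw=yaw,wrist=True)
print(np.round(rect(o,x,y,yaw=yaw),2)); s=state(); print(s["t"],np.round(s["eef_pos"],1),np.degrees(s["tcp_rot"]).round(2),s["ft_force"].round(1))
h=270; cv2.line(o,(h,0),(h,540),(255,0,255),1); cv2.line(o,(0,h),(540,h),(255,0,255),1)
save(n,o)
E
python3 look.py w1.png 511.6 325.4 22 31.3
```

```text
[511.66 325.63 179.67 179.67 121.3 ]
0.25 [153.2 605.8 233.4] [-179.98   -0.    165.8 ] [-0.5 -0.3  0.4]
```

View pics/w1.png

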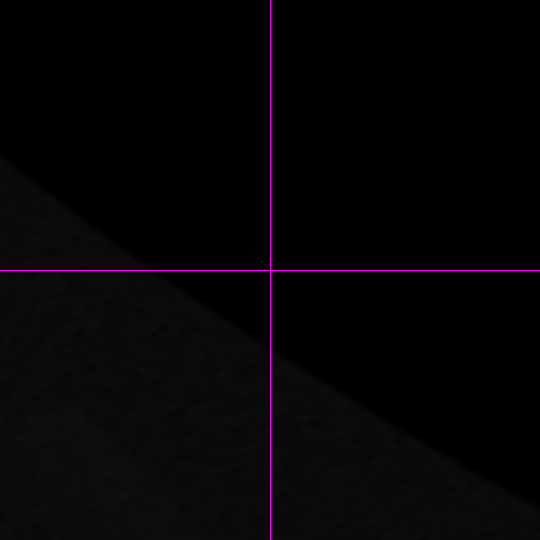

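The move was refused (all four fields are needed), so the picture shows only the dark start area. I'm repeating it with full rows.

arm_command([
  {"dx": 0.03,"dy": -0.0235,"dz": -0.004,"yaw": 3.8},
  {"dx": 0.03,"dy": -0.0235,"dz": -0.004,"yaw": 3.8},
  {"dx": 0.03,"dy": -0.0235,"dz": -0.004,"yaw": 3.8},
  {"dx": 0.03,"dy": -0.0235,"dz": -0.004,"yaw": 3.8},
  {"dx": 0.03,"dy": -0.0235,"dz": -0.004,"yaw": 3.8},
  {"dx": 0.03,"dy": -0.0235,"dz": -0.004,"yaw": 3.8},
  {"dx": 0.03,"dy": -0.0235,"dz": -0.004,"yaw": 3.8},
  {"dx": 0.03,"dy": -0.0235,"dz": -0.004,"yaw": 3.8},
  {"dx": 0.03,"dy": -0.0235,"dz": -0.004,"yaw": 3.8},
  {"dx": 0.03,"dy": -0.0235,"dz": -0.004,"yaw": 3.8},
  {"dx": 0.03,"dy": -0.0235,"dz": -0.004,"yaw": 3.8},
  {"dx": 0.028,"dy": -0.0225,"dz": -0.004,"yaw": 3.8},
  {"dx": 0,"dy": 0,"dz": 0,"yaw": 0},
  {"dx": 0,"dy": 0,"dz": 0,"yaw": 0},
])

```text
t: 1.65
eef_pos: [511.4, 324.5, 185.3]
tcp_rot: [3.141, -0.001, -2.596]
ft_force: [0.8, 0.2, 0.7]
opening: 1.001
grip_force: 0.0
```

```bash
python3 look.py w1b.png 511.6 325.4 22 31.3
```

```text
[514.28 326.44  70.33  41.67  31.3 ]
1.7 [510.9 325.1 185.6] [ 1.7998e+02 -3.0000e-02 -1.4867e+02] [ 0.1  0.5 -0.2]
```

View pics/w1b.png

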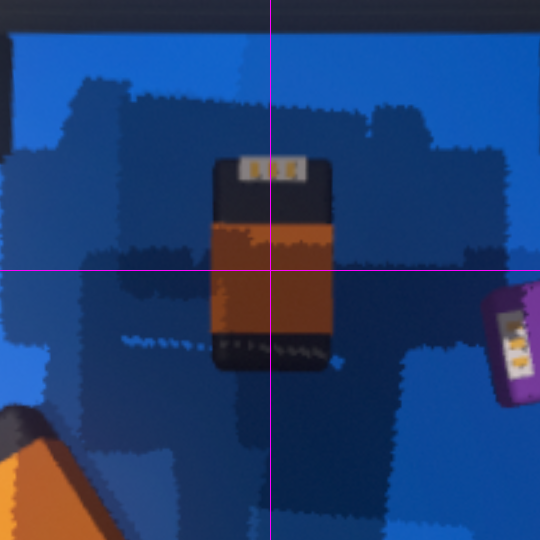

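The battery is at (272,265) in the crop, 70.3 x 41.7 mm as it must be, with its connector up; the purple one is clear at the right edge and the big one at lower left. Descend and grip.

arm_command([
  {"dx": 0.003,"dy": 0.0015,"dz": -0.02,"yaw": 0},
  {"dx": 0,"dy": 0,"dz": -0.03,"yaw": 0},
  {"dx": 0,"dy": 0,"dz": -0.03,"yaw": 0},
  {"dx": 0,"dy": 0,"dz": -0.03,"yaw": 0},
  {"dx": 0,"dy": 0,"dz": -0.025,"yaw": 0},
  {"dx": 0,"dy": 0,"dz": -0.015,"yaw": 0},
  {"dx": 0,"dy": 0,"dz": -0.01,"yaw": 0},
  {"dx": 0,"dy": 0,"dz": -0.003,"yaw": 0},
  {"dx": 0,"dy": 0,"dz": 0,"yaw": 0},
], gripper=0.0951)

```text
t: 2.6
eef_pos: [514.3, 326.8, 23.1]
tcp_rot: [3.142, 0.001, -2.593]
ft_force: [0.1, -0.2, 0.3]
opening: 1.0
grip_force: 0.0
```

arm_command([
  {"dx": 0,"dy": 0,"dz": 0,"yaw": 0},
  {"dx": 0,"dy": 0,"dz": 0,"yaw": 0},
  {"dx": 0,"dy": 0,"dz": 0,"yaw": 0},
  {"dx": 0,"dy": 0,"dz": 0,"yaw": 0},
  {"dx": 0,"dy": 0,"dz": 0,"yaw": 0},
  {"dx": 0,"dy": 0,"dz": 0,"yaw": 0},
  {"dx": 0,"dy": 0,"dz": 0,"yaw": 0},
  {"dx": 0,"dy": 0,"dz": 0,"yaw": 0},
], gripper=0.03)

```text
t: 3.4
eef_pos: [514.2, 326.5, 22.7]
tcp_rot: [3.141, -0.0, -2.594]
ft_force: [-1.2, 0.6, -0.2]
opening: 0.421
grip_force: 30.0
```

arm_command([
  {"dx": 0,"dy": 0,"dz": 0.02,"yaw": 0},
  {"dx": 0,"dy": 0,"dz": 0.04,"yaw": 0},
  {"dx": 0,"dy": 0,"dz": 0.05,"yaw": 0},
  {"dx": 0,"dy": 0,"dz": 0.05,"yaw": 0},
  {"dx": -0.002,"dy": -0.03,"dz": 0,"yaw": -5},
  {"dx": -0.002,"dy": -0.035,"dz": 0,"yaw": -5},
  {"dx": -0.002,"dy": -0.035,"dz": 0,"yaw": -5},
  {"dx": -0.002,"dy": -0.035,"dz": 0,"yaw": -5},
  {"dx": -0.002,"dy": -0.035,"dz": 0,"yaw": -5},
  {"dx": -0.002,"dy": -0.035,"dz": 0,"yaw": -5},
  {"dx": -0.002,"dy": -0.035,"dz": 0,"yaw": -5},
  {"dx": -0.002,"dy": -0.035,"dz": 0,"yaw": -5},
  {"dx": -0.002,"dy": -0.035,"dz": 0,"yaw": -5},
  {"dx": -0.002,"dy": -0.02,"dz": 0,"yaw": -5},
  {"dx": 0,"dy": 0,"dz": 0,"yaw": -3.5},
  {"dx": 0,"dy": 0,"dz": 0,"yaw": 0},
  {"dx": 0,"dy": 0,"dz": 0,"yaw": 0},
])

```text
t: 5.1
eef_pos: [494.2, -3.4, 182.6]
tcp_rot: [3.142, -0.0, 2.758]
ft_force: [0.4, -0.6, -1.4]
opening: 0.418
grip_force: 30.0
```

```bash
python3 - <<'E'
from h import *
c=read_camera("wrist"); np.savez("w2.npz",**c)
y=np.radians(-22.2)
o=[]
for z in(4,76):
    a=ortho(c,469,-125,z,yaw=y,wrist=True,half=85); h=a.shape[0]//2
    cv2.line(a,(h,0),(h,2*h),(255,0,255),1); cv2.line(a,(0,h),(2*h,h),(255,0,255),1); o.append(cv2.resize(a,(400,400)))
save("w2.png",np.vstack([np.hstack(o),]))
s=state();print(s["t"],s["eef_pos"],np.degrees(s["tcp_rot"]))
E
```

```text
5.15 [494.20648935  -3.22707386 182.58354113] [ 1.79998258e+02 -1.00451722e-02  1.58034603e+02]
```

View pics/w2.png

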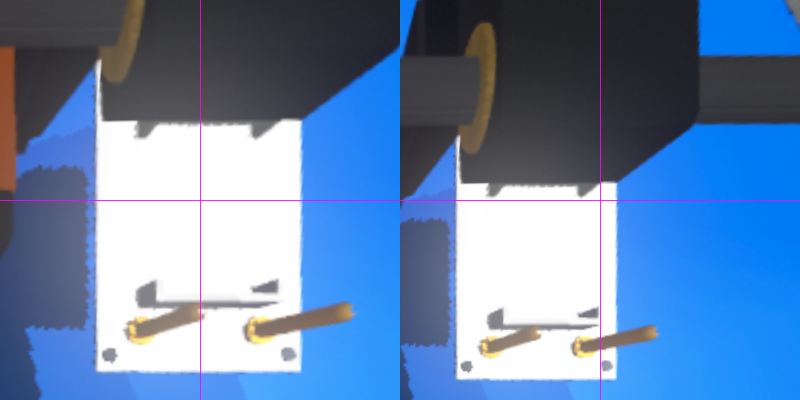

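The wrist view shows the chassis plate (left panel, z=4): sides at columns 97/301, open end at row 371, pillar feet at (140,330) and (258,330); the gripper hides the end-plate half. Fit its edges.

```bash
cat >> h.py <<'E'
def plate(c,x,y,yawd,rows=(-55,25),half=85,s=4.0,z=4,W=True):
    """chassis pose from plate edges: side lines + open (rear) edge"""
    yaw=np.radians(yawd); o=ortho(c,x,y,z,half=half,s=s,yaw=yaw,wrist=W).astype(int)
    m=(o[...,0]>150)&(o[...,1]>150)
    L,R=[],[]
    for a in np.arange(rows[0],rows[1],1.0):
        k=np.flatnonzero(m[int((half-a)*s)])
        if len(k)>60*s: L.append((a,half-k[0]/s)); R.append((a,half-k[-1]/s))
    f=lambda q:np.polynomial.polynomial.Polynomial.fit(*np.array(q).T,1).convert().coef if False else np.polyfit(*np.array(q).T,1)
    def rob(q):
        q=np.array(q)
        for _ in range(5):
            p=np.polyfit(q[:,0],q[:,1],1); e=abs(np.polyval(p,q[:,0])-q[:,1]); q=q[e<=max(.4,np.percentile(e,90))]
        return p
    l,r=rob(L),rob(R)
    B=[half-np.flatnonzero(m[:,int((half-b)*s)])[-1]/s for b in np.arange(-30,31)]
    rear=np.median(B); a=rear+67; b=(np.polyval(l,a)+np.polyval(r,a))/2
    slope=(l[0]+r[0])/2
    print("width",np.polyval(l,-20)-np.polyval(r,-20),"slopes",np.degrees([l[0],r[0]]).round(2),"rear",rear)
    co,si=np.cos(yaw),np.sin(yaw)
    return x+a*co-b*si, y+a*si+b*co, yawd+np.degrees(slope)
E
python3 - <<'E'
from h import *
print(np.round(plate(dict(np.load("w2.npz")),469,-125,-22.2,rows=(-60,15)),2))
c=dict(np.load("top.npz"))
print(np.round(plate(c,469,-125,-22.2,W=False,rows=(-45,45)),2))
E
```

```text
width 87.18111360589617 slopes [ 0.09 -0.09] rear -73.0
[ 463.76 -121.97  -22.2 ]
width 85.72258791680811 slopes [0.01 0.02] rear -74.25
[ 462.44 -121.88  -22.19]
```

arm_command([
  {"dx": -0.006,"dy": -0.024,"dz": 0,"yaw": -0.2},
  {"dx": -0.006,"dy": -0.024,"dz": 0,"yaw": 0},
  {"dx": -0.006,"dy": -0.024,"dz": 0,"yaw": 0},
  {"dx": -0.006,"dy": -0.024,"dz": -0.02,"yaw": 0},
  {"dx": -0.0065,"dy": -0.023,"dz": -0.02,"yaw": 0},
  {"dx": 0,"dy": 0,"dz": -0.02,"yaw": 0},
  {"dx": 0,"dy": 0,"dz": 0,"yaw": 0},
  {"dx": 0,"dy": 0,"dz": 0,"yaw": 0},
])

```text
t: 5.95
eef_pos: [464.0, -122.1, 122.9]
tcp_rot: [3.141, -0.001, 2.754]
ft_force: [1.3, -0.7, -2.1]
opening: 0.418
grip_force: 30.0
```

```bash
python3 - <<'E'
from h import *
c=read_camera("wrist"); np.savez("w3.npz",**c)
s=state();t=s["eef_pos"];print(s["t"],t,np.degrees(s["tcp_rot"]))
y=np.radians(-22.2); o=[]
try: print(np.round(plate(c,463.5,-122,-22.2,rows=(-62,-30)),2))
except Exception as e: print(e)
for z,w in((4,0),(t[2]-1,1)):
    a=ortho(c,t[0] if w else 463.5,t[1] if w else -122,z,yaw=y,wrist=True,half=85); h=a.shape[0]//2
    cv2.line(a,(h,0),(h,2*h),(255,0,255),1); cv2.line(a,(0,h),(2*h,h),(255,0,255),1); o.append(cv2.resize(a,(400,400)))
save("w3.png",np.hstack(o))
E
```

```text
6.0 [ 464.22144375 -122.09898907  123.31125116] [1.79993623e+02 2.81045728e-02 1.57790640e+02]
width 86.07596525096528 slopes [0.47 1.29] rear -66.0
[ 464.77 -121.54  -21.32]
```

View pics/w3.png

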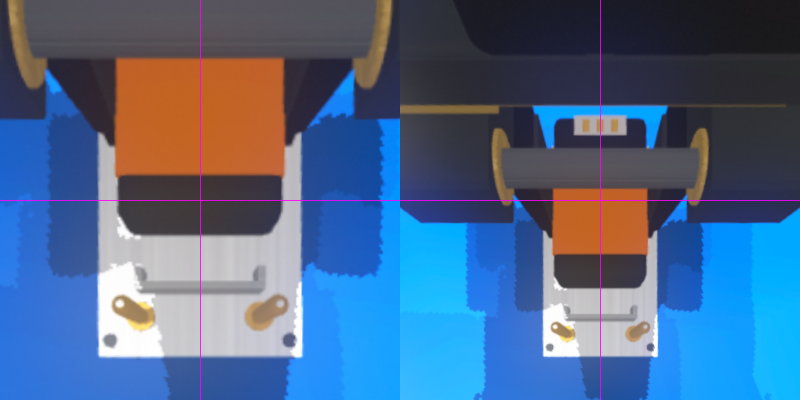

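The plate (left, rear edge row 357, sides 98/301) and the held battery (117–283) line up within about 1 mm, connector towards the end plate. Lowering.

arm_command([
  {"dx": 0,"dy": 0,"dz": -0.015,"yaw": 0},
  {"dx": 0,"dy": 0,"dz": -0.015,"yaw": 0},
  {"dx": 0,"dy": 0,"dz": -0.015,"yaw": 0},
  {"dx": 0,"dy": 0,"dz": -0.015,"yaw": 0},
  {"dx": 0,"dy": 0,"dz": -0.005,"yaw": 0},
  {"dx": 0,"dy": 0,"dz": -0.005,"yaw": 0},
  {"dx": 0,"dy": 0,"dz": -0.005,"yaw": 0},
  {"dx": 0,"dy": 0,"dz": -0.005,"yaw": 0},
  {"dx": 0,"dy": 0,"dz": -0.005,"yaw": 0},
  {"dx": 0,"dy": 0,"dz": -0.005,"yaw": 0},
  {"dx": 0,"dy": 0,"dz": -0.003,"yaw": 0},
  {"dx": 0,"dy": 0,"dz": 0,"yaw": 0},
])

```text
t: 7.2
eef_pos: [463.6, -122.5, 29.3]
tcp_rot: [3.142, -0.001, 2.752]
ft_force: [0.1, 0.8, -2.4]
opening: 0.421
grip_force: 30.0
```

arm_command([
  {"dx": 0,"dy": 0,"dz": -0.001,"yaw": 0},
  {"dx": 0,"dy": 0,"dz": -0.001,"yaw": 0},
  {"dx": 0,"dy": 0,"dz": -0.0007,"yaw": 0},
  {"dx": 0,"dy": 0,"dz": 0,"yaw": 0},
  {"dx": 0,"dy": 0,"dz": 0,"yaw": 0},
])

```text
t: 7.7
eef_pos: [463.8, -122.6, 27.0]
tcp_rot: [3.142, 0.0, 2.752]
ft_force: [-0.3, -0.6, -1.8]
opening: 0.421
grip_force: 30.0
```

arm_command([
  {"dx": 0,"dy": 0,"dz": -0.0005,"yaw": 0},
  {"dx": 0,"dy": 0,"dz": -0.0005,"yaw": 0},
  {"dx": 0,"dy": 0,"dz": 0,"yaw": 0},
])

```text
t: 8.0
eef_pos: [463.8, -122.6, 26.6]
tcp_rot: [3.142, 0.001, 2.752]
ft_force: [-2.3, 1.0, 9.3]
opening: 0.415
grip_force: 30.0
```

arm_command([
  {"dx": 0,"dy": 0,"dz": 0,"yaw": 0},
  {"dx": 0,"dy": 0,"dz": 0,"yaw": 0},
  {"dx": 0,"dy": 0,"dz": 0,"yaw": 0},
  {"dx": 0,"dy": 0,"dz": 0,"yaw": 0},
  {"dx": 0,"dy": 0,"dz": 0.01,"yaw": 0},
  {"dx": 0,"dy": 0,"dz": 0.02,"yaw": 0},
  {"dx": 0,"dy": 0,"dz": 0.03,"yaw": 0},
  {"dx": 0,"dy": 0,"dz": 0.04,"yaw": 0},
  {"dx": 0,"dy": 0,"dz": 0.05,"yaw": 0},
  {"dx": 0,"dy": 0,"dz": 0,"yaw": 0},
  {"dx": 0,"dy": 0,"dz": 0,"yaw": 0},
], gripper=0.07)

```text
t: 9.1
eef_pos: [463.9, -122.6, 177.4]
tcp_rot: [3.142, 0.003, 2.752]
ft_force: [0.2, -0.4, -0.6]
opening: 0.738
grip_force: 0.0
```

```bash
python3 - <<'E'
from h import *
c=read_camera("wrist"); np.savez("w4.npz",**c)
s=state();t=s["eef_pos"];print(s["t"],t,np.degrees(s["tcp_rot"]))
try: print(np.round(plate(c,464,-122.3,-22.2,rows=(-62,20)),2))
except Exception as e: print(e)
y=np.radians(-22.2); o=[]
for z in(26,76):
    a=ortho(c,464,-122.3,z,yaw=y,wrist=True,half=85); h=a.shape[0]//2
    cv2.line(a,(h,0),(h,2*h),(255,0,255),1); cv2.line(a,(0,h),(2*h,h),(255,0,255),1); o.append(cv2.resize(a,(400,400)))
o=np.hstack(o); save("w4.png",o)
E
```

```text
9.15 [ 463.45577522 -122.40684996  176.22097895] [1.79994791e+02 2.49824200e-02 1.57705003e+02]
width 87.40322580645164 slopes [2.54 0.69] rear -65.25
[ 466.29 -121.31  -20.58]
```

View pics/w4.png

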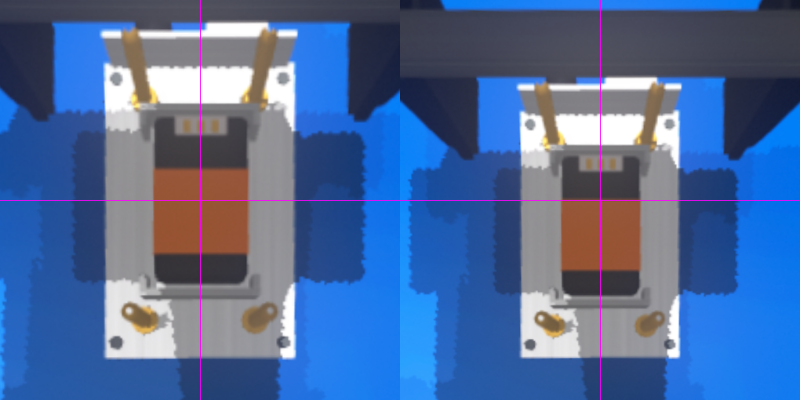

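The battery is seated flat between the cheeks: centre (201,199) at z=26, connector towards the end plate, rear pillar tips at (141,317)/(257,317) in the right panel. Next is the power tray.

arm_command([
  {"dx": 0.0085,"dy": -0.03,"dz": 0,"yaw": 4.2},
  {"dx": 0.0085,"dy": -0.03,"dz": 0,"yaw": 4.2},
  {"dx": 0.0085,"dy": -0.03,"dz": 0,"yaw": 4.2},
  {"dx": 0.0085,"dy": -0.03,"dz": 0,"yaw": 4.2},
  {"dx": 0.0085,"dy": -0.03,"dz": 0,"yaw": 4.2},
  {"dx": 0.0085,"dy": -0.03,"dz": 0,"yaw": 4.2},
  {"dx": 0.0095,"dy": -0.03,"dz": 0,"yaw": 4},
  {"dx": 0,"dy": 0,"dz": 0,"yaw": 0},
  {"dx": 0,"dy": 0,"dz": 0,"yaw": 0},
], gripper=0.095)

```text
t: 10.05
eef_pos: [523.6, -332.4, 174.1]
tcp_rot: [3.139, -0.002, -3.023]
ft_force: [-0.7, 0.1, -0.8]
opening: 0.997
grip_force: 0.0
```

```bash
python3 look.py w5.png 524.3 -332.6 18 6.8
```

```text
[ 526.44 -335.03  108.33   60.67    6.8 ]
10.1 [ 523.6 -331.8  174.5] [ 1.7986e+02 -1.2000e-01 -1.7316e+02] [0.2 0.5 0.4]
```

View pics/w5.png

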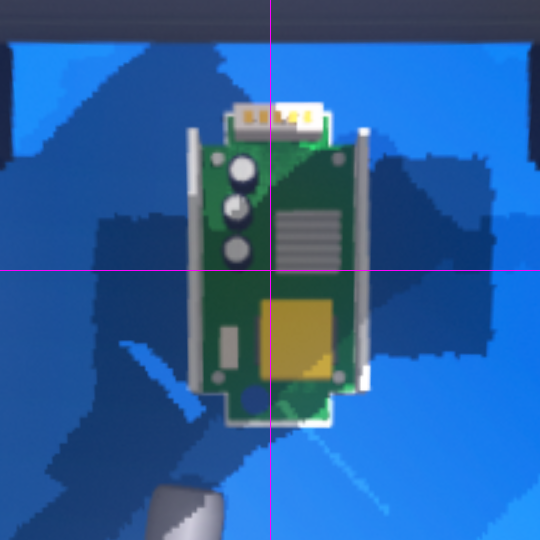

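The tray's flanges span columns 187–370 and rows 128–391 (61 x 87.7 mm, as specified), connector up; the screwdriver's handle is at (185,515), clear of the fingers. Descend and grip.

arm_command([
  {"dx": 0.0042,"dy": -0.003,"dz": -0.02,"yaw": 0},
  {"dx": 0,"dy": 0,"dz": -0.03,"yaw": 0},
  {"dx": 0,"dy": 0,"dz": -0.03,"yaw": 0},
  {"dx": 0,"dy": 0,"dz": -0.03,"yaw": 0},
  {"dx": 0,"dy": 0,"dz": -0.02,"yaw": 0},
  {"dx": 0,"dy": 0,"dz": -0.012,"yaw": 0},
  {"dx": 0,"dy": 0,"dz": -0.008,"yaw": 0},
  {"dx": 0,"dy": 0,"dz": -0.002,"yaw": 0},
  {"dx": 0,"dy": 0,"dz": 0,"yaw": 0},
])

```text
t: 11.0
eef_pos: [528.7, -335.5, 24.5]
tcp_rot: [-3.141, 0.0, -3.021]
ft_force: [-0.7, 0.4, 0.2]
opening: 0.998
grip_force: 0.0
```

arm_command([
  {"dx": 0,"dy": 0,"dz": 0,"yaw": 0},
  {"dx": 0,"dy": 0,"dz": 0,"yaw": 0},
  {"dx": 0,"dy": 0,"dz": 0,"yaw": 0},
  {"dx": 0,"dy": 0,"dz": 0,"yaw": 0},
  {"dx": 0,"dy": 0,"dz": 0,"yaw": 0},
  {"dx": 0,"dy": 0,"dz": 0,"yaw": 0},
], gripper=0.05)

```text
t: 11.6
eef_pos: [528.4, -335.5, 24.1]
tcp_rot: [3.141, -0.0, -3.021]
ft_force: [-1.6, 1.4, 2.7]
opening: 0.627
grip_force: 30.0
```

arm_command([
  {"dx": 0,"dy": 0,"dz": 0.02,"yaw": 0},
  {"dx": 0,"dy": 0,"dz": 0.04,"yaw": 0},
  {"dx": 0,"dy": 0,"dz": 0.045,"yaw": 0},
  {"dx": -0.008,"dy": 0.027,"dz": 0.02,"yaw": -4},
  {"dx": -0.008,"dy": 0.027,"dz": 0,"yaw": -4},
  {"dx": -0.008,"dy": 0.027,"dz": 0,"yaw": -4},
  {"dx": -0.008,"dy": 0.027,"dz": 0,"yaw": -4},
  {"dx": -0.008,"dy": 0.027,"dz": 0,"yaw": -4},
  {"dx": -0.008,"dy": 0.027,"dz": 0,"yaw": -4},
  {"dx": -0.008,"dy": 0.027,"dz": 0,"yaw": -4},
  {"dx": -0.008,"dy": 0.024,"dz": 0,"yaw": -1.1},
  {"dx": 0,"dy": 0,"dz": -0.02,"yaw": 0},
  {"dx": 0,"dy": 0,"dz": 0,"yaw": 0},
  {"dx": 0,"dy": 0,"dz": 0,"yaw": 0},
])

```text
t: 13.0
eef_pos: [464.6, -122.8, 129.0]
tcp_rot: [3.142, -0.001, 2.754]
ft_force: [0.2, -0.8, -1.4]
opening: 0.629
grip_force: 30.0
```

```bash
cat > over.py <<'E'
import sys
from h import *
# over.py name height_of_part_top_above_TCP : left panel z=4..., right = part top plane, centred on TCP
c=read_camera("wrist"); s=state();t=s["eef_pos"];print(s["t"],t.round(2),np.degrees(s["tcp_rot"]).round(2),s["ft_force"].round(1))
y=np.radians(-22.2); o=[]
for z,x0,y0 in((76,464.1,-122.3),(t[2]+float(sys.argv[2]),t[0],t[1])):
    a=ortho(c,x0,y0,z,yaw=y,wrist=True,half=80,s=2.5); h=200
    cv2.line(a,(h,0),(h,2*h),(255,0,255),1); cv2.line(a,(0,h),(2*h,h),(255,0,255),1); o.append(a)
save(sys.argv[1],np.hstack(o))
E
python3 over.py w6.png -6
```

```text
13.05 [ 464.75 -122.98  129.29] [1.8000e+02 1.0000e-02 1.5778e+02] [-0.3 -0.3 -1.5]
```

View pics/w6.png

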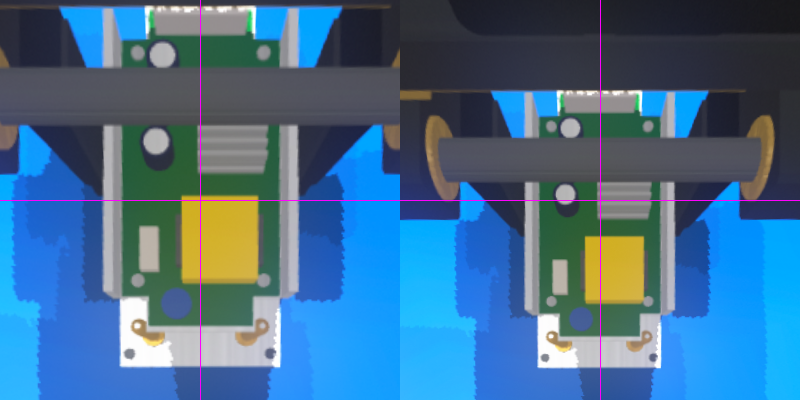

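Rear pillar tips are at (138,325)/(262,325) in the left panel, exactly where the chassis pose puts them, and the tray's rear tab and flanges are centred within 1 mm. Lowering.

arm_command([
  {"dx": -0.0005,"dy": 0.0005,"dz": -0.01,"yaw": 0},
  {"dx": 0,"dy": 0,"dz": -0.01,"yaw": 0},
  {"dx": 0,"dy": 0,"dz": -0.008,"yaw": 0},
  {"dx": 0,"dy": 0,"dz": -0.007,"yaw": 0},
  {"dx": 0,"dy": 0,"dz": -0.007,"yaw": 0},
  {"dx": 0,"dy": 0,"dz": -0.007,"yaw": 0},
  {"dx": 0,"dy": 0,"dz": -0.006,"yaw": 0},
  {"dx": 0,"dy": 0,"dz": -0.006,"yaw": 0},
  {"dx": 0,"dy": 0,"dz": -0.005,"yaw": 0},
  {"dx": 0,"dy": 0,"dz": -0.004,"yaw": 0},
  {"dx": 0,"dy": 0,"dz": -0.003,"yaw": 0},
  {"dx": 0,"dy": 0,"dz": -0.002,"yaw": 0},
  {"dx": 0,"dy": 0,"dz": 0,"yaw": 0},
  {"dx": 0,"dy": 0,"dz": 0,"yaw": 0},
])

```text
t: 14.45
eef_pos: [464.0, -122.1, 54.1]
tcp_rot: [3.142, 0.0, 2.754]
ft_force: [0.3, 0.6, -2.1]
opening: 0.625
grip_force: 30.0
```

arm_command([
  {"dx": 0,"dy": 0,"dz": -0.001,"yaw": 0},
  {"dx": 0,"dy": 0,"dz": -0.0007,"yaw": 0},
  {"dx": 0,"dy": 0,"dz": -0.0005,"yaw": 0},
  {"dx": 0,"dy": 0,"dz": 0,"yaw": 0},
])

```text
t: 14.85
eef_pos: [464.0, -122.1, 52.0]
tcp_rot: [3.142, 0.0, 2.754]
ft_force: [-0.9, 0.1, 4.1]
opening: 0.631
grip_force: 30.0
```

arm_command([
  {"dx": 0,"dy": 0,"dz": 0,"yaw": 0},
  {"dx": 0,"dy": 0,"dz": 0,"yaw": 0},
  {"dx": 0,"dy": 0,"dz": 0,"yaw": 0},
  {"dx": 0,"dy": 0,"dz": 0,"yaw": 0},
  {"dx": 0,"dy": 0,"dz": 0.01,"yaw": 0},
  {"dx": 0,"dy": 0,"dz": 0.02,"yaw": 0},
  {"dx": 0,"dy": 0,"dz": 0.03,"yaw": 0},
  {"dx": 0,"dy": 0,"dz": 0.03,"yaw": 0},
  {"dx": 0,"dy": 0,"dz": 0.035,"yaw": 0},
  {"dx": 0,"dy": 0,"dz": 0,"yaw": 0},
  {"dx": 0,"dy": 0,"dz": 0,"yaw": 0},
], gripper=0.085)

```text
t: 15.95
eef_pos: [464.0, -122.1, 177.6]
tcp_rot: [3.142, 0.002, 2.754]
ft_force: [-1.1, 0.4, -0.6]
opening: 0.893
grip_force: 0.0
```

```bash
python3 - <<'E'
from h import *
c=read_camera("wrist"); P=None
s=state();print(s["t"],s["eef_pos"].round(1))
y=np.radians(-22.2);o=[]
for z in (46,76):
    a=ortho(c,464.1,-122.3,z,yaw=y,wrist=True,half=80,s=2.5); h=200
    cv2.line(a,(h,0),(h,2*h),(255,0,255),1); cv2.line(a,(0,h),(2*h,h),(255,0,255),1); o.append(a)
save("w7.png",np.hstack(o))
E
```

```text
16.0 [ 463.6 -121.9  176.7]
```

View pics/w7.png

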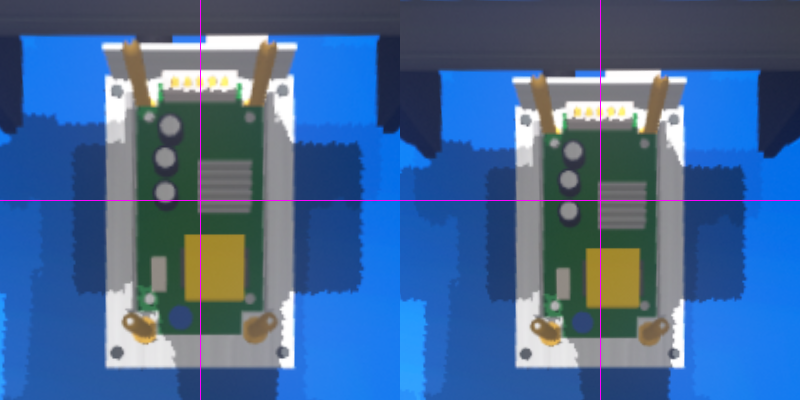

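The power tray sits level in the notches between the pillars (board columns 136–263, connector by the end plate). Next is the red tray, measured numerically to save pictures.

arm_command([
  {"dx": -0.001,"dy": 0.03,"dz": 0,"yaw": 2.6},
  {"dx": -0.001,"dy": 0.03,"dz": 0,"yaw": 2.6},
  {"dx": -0.001,"dy": 0.03,"dz": 0,"yaw": 2.6},
  {"dx": -0.001,"dy": 0.03,"dz": 0,"yaw": 2.6},
  {"dx": -0.001,"dy": 0.03,"dz": 0,"yaw": 2.6},
  {"dx": -0.001,"dy": 0.03,"dz": 0,"yaw": 2.6},
  {"dx": -0.001,"dy": 0.03,"dz": 0,"yaw": 2.6},
  {"dx": -0.001,"dy": 0.03,"dz": 0,"yaw": 2.2},
  {"dx": 0,"dy": 0,"dz": 0,"yaw": 0},
  {"dx": 0,"dy": 0,"dz": 0,"yaw": 0},
], gripper=0.095)

```text
t: 17.0
eef_pos: [455.4, 118.2, 175.8]
tcp_rot: [-3.141, -0.002, 3.111]
ft_force: [0.9, -0.0, -0.2]
opening: 0.999
grip_force: 0.0
```

```bash
cat > look2.py <<'E'
import sys
from h import *
n,x,y,z,yd=sys.argv[1],*map(float,sys.argv[2:6]); yaw=np.radians(yd)
c=read_camera("wrist"); o=ortho(c,x,y,z,yaw=yaw,wrist=True)
x1,y1,L,W,an=rect(o,x,y,yaw=yaw); print("rect",np.round([x1,y1,L,W,an],2))
yaw=np.radians(an); o=ortho(c,x1,y1,z,yaw=yaw,wrist=True)
hsv=cv2.cvtColor(o,cv2.COLOR_RGB2HSV); m=~((hsv[...,0]>95)&(hsv[...,0]<125)&(hsv[...,1]>120))
for b in(28.5,-28.5):
    k=np.flatnonzero(m[:,int((90-b)*3)]); k=k[(k>90)&(k<450)]; print("flange",b,90-k[[0,-1]]/3)
for a in(35,0,-35):
    k=np.flatnonzero(m[int((90-a)*3)]); k=k[(k>150)&(k<390)]; print("width at",a,90-k[[0,-1]]/3)
s=state(); print(s["t"],np.round(s["eef_pos"],1),np.degrees(s["tcp_rot"]).round(2))
cv2.line(o,(270,0),(270,540),(255,0,255),1); cv2.line(o,(0,270),(540,270),(255,0,255),1); save(n,o)
E
python3 look2.py w8.png 454 117 18 -1.8
```

```text
rect [454.17 117.28 107.83  60.9   -2.1 ]
flange 28.5 [ 45.66666667 -42.66666667]
flange -28.5 [ 45.66666667 -42.66666667]
width at 35 [ 30.33333333 -30.33333333]
width at 0 [ 30.33333333 -30.33333333]
width at -35 [ 30.33333333 -30.33333333]
17.05 [455.6 117.6 175.9] [-1.7998e+02 -1.0000e-01  1.7820e+02]
```

The red tray measures 60.7 mm wide with 88 mm flanges, 1 mm from under the TCP. Descend and grip.

arm_command([
  {"dx": 0.0002,"dy": -0.0005,"dz": -0.02,"yaw": -0.3},
  {"dx": 0,"dy": 0,"dz": -0.03,"yaw": 0},
  {"dx": 0,"dy": 0,"dz": -0.03,"yaw": 0},
  {"dx": 0,"dy": 0,"dz": -0.03,"yaw": 0},
  {"dx": 0,"dy": 0,"dz": -0.02,"yaw": 0},
  {"dx": 0,"dy": 0,"dz": -0.012,"yaw": 0},
  {"dx": 0,"dy": 0,"dz": -0.008,"yaw": 0},
  {"dx": 0,"dy": 0,"dz": -0.003,"yaw": 0},
  {"dx": 0,"dy": 0,"dz": 0,"yaw": 0},
])

```text
t: 17.95
eef_pos: [456.3, 117.3, 24.0]
tcp_rot: [3.141, 0.0, 3.105]
ft_force: [-0.0, 0.1, -0.4]
opening: 0.996
grip_force: 0.0
```

arm_command([
  {"dx": 0,"dy": 0,"dz": 0,"yaw": 0},
  {"dx": 0,"dy": 0,"dz": 0,"yaw": 0},
  {"dx": 0,"dy": 0,"dz": 0,"yaw": 0},
  {"dx": 0,"dy": 0,"dz": 0,"yaw": 0},
  {"dx": 0,"dy": 0,"dz": 0,"yaw": 0},
  {"dx": 0,"dy": 0,"dz": 0,"yaw": 0},
], gripper=0.05)

```text
t: 18.55
eef_pos: [456.2, 117.5, 23.9]
tcp_rot: [3.141, 0.0, 3.105]
ft_force: [-0.2, 0.3, 2.5]
opening: 0.628
grip_force: 30.0
```

arm_command([
  {"dx": 0,"dy": 0,"dz": 0.02,"yaw": 0},
  {"dx": 0,"dy": 0,"dz": 0.04,"yaw": 0},
  {"dx": 0,"dy": 0,"dz": 0.045,"yaw": 0},
  {"dx": 0.001,"dy": -0.03,"dz": 0.02,"yaw": -2.6},
  {"dx": 0.001,"dy": -0.03,"dz": 0,"yaw": -2.6},
  {"dx": 0.001,"dy": -0.03,"dz": 0,"yaw": -2.6},
  {"dx": 0.001,"dy": -0.03,"dz": 0,"yaw": -2.6},
  {"dx": 0.001,"dy": -0.03,"dz": 0,"yaw": -2.6},
  {"dx": 0.001,"dy": -0.03,"dz": 0,"yaw": -2.6},
  {"dx": 0.001,"dy": -0.03,"dz": 0,"yaw": -2.6},
  {"dx": 0.001,"dy": -0.0295,"dz": 0,"yaw": -1.9},
  {"dx": 0,"dy": 0,"dz": -0.02,"yaw": 0},
  {"dx": 0,"dy": 0,"dz": 0,"yaw": 0},
  {"dx": 0,"dy": 0,"dz": 0,"yaw": 0},
])

```text
t: 19.95
eef_pos: [463.9, -121.8, 128.7]
tcp_rot: [3.141, -0.001, 2.754]
ft_force: [-0.2, -0.6, -0.6]
opening: 0.628
grip_force: 30.0
```

```bash
python3 over.py w9.png -6
```

```text
20.0 [ 464.17 -121.66  129.08] [ 1.7999e+02 -2.0000e-02  1.5784e+02] [-0.   0.9 -1. ]
```

View pics/w9.png

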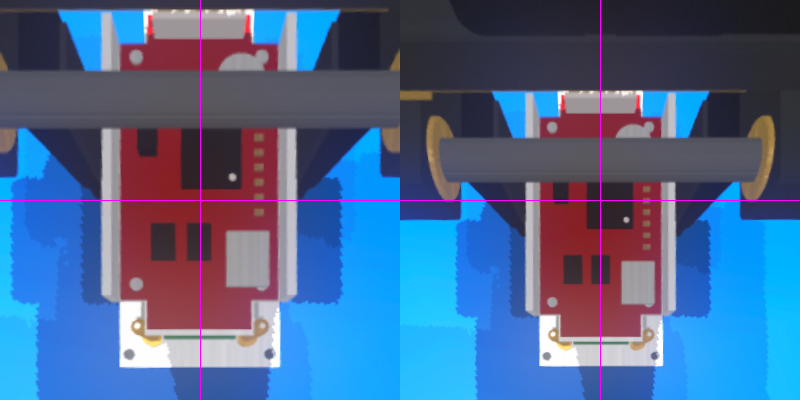

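Rear pillar tips are at (138,325)/(262,325) and the red tray's tab ends at row 335, so it is about 0.7 mm rearward. Correcting while lowering.

arm_command([
  {"dx": 0.0004,"dy": -0.0006,"dz": -0.01,"yaw": 0},
  {"dx": 0,"dy": 0,"dz": -0.008,"yaw": 0},
  {"dx": 0,"dy": 0,"dz": -0.006,"yaw": 0},
  {"dx": 0,"dy": 0,"dz": -0.006,"yaw": 0},
  {"dx": 0,"dy": 0,"dz": -0.006,"yaw": 0},
  {"dx": 0,"dy": 0,"dz": -0.006,"yaw": 0},
  {"dx": 0,"dy": 0,"dz": -0.005,"yaw": 0},
  {"dx": 0,"dy": 0,"dz": -0.004,"yaw": 0},
  {"dx": 0,"dy": 0,"dz": -0.003,"yaw": 0},
  {"dx": 0,"dy": 0,"dz": -0.002,"yaw": 0},
  {"dx": 0,"dy": 0,"dz": -0.001,"yaw": 0},
  {"dx": 0,"dy": 0,"dz": -0.001,"yaw": 0},
  {"dx": 0,"dy": 0,"dz": 0,"yaw": 0},
])

```text
t: 21.3
eef_pos: [464.6, -122.7, 70.8]
tcp_rot: [3.141, 0.0, 2.754]
ft_force: [0.3, -0.1, -0.8]
opening: 0.632
grip_force: 30.0
```

arm_command([
  {"dx": 0,"dy": 0,"dz": -0.0005,"yaw": 0},
  {"dx": 0,"dy": 0,"dz": -0.0005,"yaw": 0},
  {"dx": 0,"dy": 0,"dz": 0,"yaw": 0},
])

```text
t: 21.6
eef_pos: [464.6, -122.7, 69.9]
tcp_rot: [3.141, 0.0, 2.754]
ft_force: [-0.5, -0.6, 0.8]
opening: 0.63
grip_force: 30.0
```

arm_command([
  {"dx": 0,"dy": 0,"dz": -0.0003,"yaw": 0},
  {"dx": 0,"dy": 0,"dz": 0,"yaw": 0},
])

```text
t: 21.8
eef_pos: [464.6, -122.7, 69.9]
tcp_rot: [3.142, 0.0, 2.754]
ft_force: [-2.8, 1.2, 6.6]
opening: 0.627
grip_force: 30.0
```

arm_command([
  {"dx": 0,"dy": 0,"dz": 0,"yaw": 0},
  {"dx": 0,"dy": 0,"dz": 0,"yaw": 0},
  {"dx": 0,"dy": 0,"dz": 0,"yaw": 0},
  {"dx": 0,"dy": 0,"dz": 0,"yaw": 0},
  {"dx": 0,"dy": 0,"dz": 0.01,"yaw": 0},
  {"dx": 0,"dy": 0,"dz": 0.02,"yaw": 0},
  {"dx": 0,"dy": 0,"dz": 0.03,"yaw": 0},
  {"dx": 0,"dy": 0,"dz": 0.03,"yaw": 0},
  {"dx": 0,"dy": 0,"dz": 0.018,"yaw": 0},
  {"dx": 0,"dy": 0,"dz": 0,"yaw": 0},
  {"dx": 0,"dy": 0,"dz": 0,"yaw": 0},
], gripper=0.085)

```text
t: 22.9
eef_pos: [464.4, -122.6, 177.7]
tcp_rot: [3.142, 0.001, 2.754]
ft_force: [-0.1, -0.3, -0.7]
opening: 0.895
grip_force: 0.0
```

```bash
cat > w10.py <<'E'
import sys
from h import *
c=read_camera("wrist")
s=state();print(s["t"],s["eef_pos"].round(1))
y=np.radians(-22.2);o=[]
for z in (float(sys.argv[2]),76):
    a=ortho(c,464.1,-122.3,z,yaw=y,wrist=True,half=80,s=2.5); h=200
    cv2.line(a,(h,0),(h,2*h),(255,0,255),1); cv2.line(a,(0,h),(2*h,h),(255,0,255),1); o.append(a)
save(sys.argv[1],np.hstack(o))
E
python3 w10.py w10.png 64
```

```text
22.95 [ 464.2 -122.5  177.1]
```

View pics/w10.png

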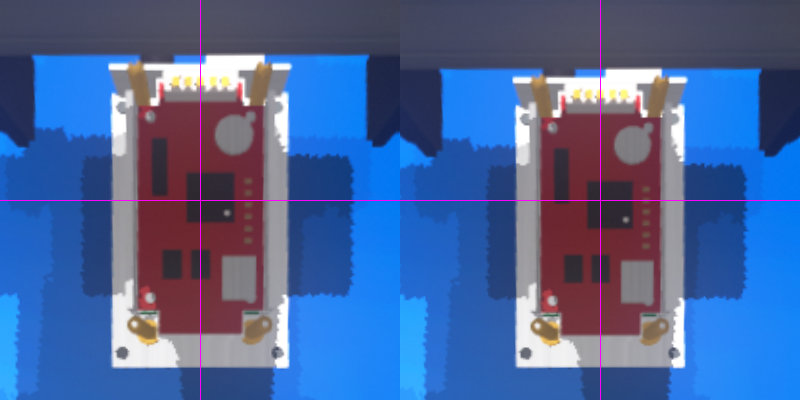

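The red tray is seated level between the pillars (columns 136–265, connector at the end plate). Now the cover.

arm_command([
  {"dx": 0.019,"dy": 0.0132,"dz": 0,"yaw": 4.5},
  {"dx": 0.019,"dy": 0.0132,"dz": 0,"yaw": 4.5},
  {"dx": 0.019,"dy": 0.0132,"dz": 0,"yaw": 4.5},
  {"dx": 0.019,"dy": 0.0132,"dz": 0,"yaw": 4.5},
  {"dx": 0.019,"dy": 0.0132,"dz": 0,"yaw": 4.5},
  {"dx": 0.019,"dy": 0.0132,"dz": 0,"yaw": 4.5},
  {"dx": 0.019,"dy": 0.0132,"dz": 0,"yaw": 4.5},
  {"dx": 0.019,"dy": 0.0132,"dz": 0,"yaw": 4.5},
  {"dx": 0.0175,"dy": 0.0129,"dz": 0,"yaw": 4.2},
  {"dx": 0,"dy": 0,"dz": 0,"yaw": 0},
  {"dx": 0,"dy": 0,"dz": 0,"yaw": 0},
], gripper=0.095)

```text
t: 24.05
eef_pos: [633.5, -4.0, 176.0]
tcp_rot: [3.141, -0.002, -2.828]
ft_force: [0.4, -0.8, 0.2]
opening: 0.998
grip_force: 0.0
```

```bash
python3 look2.py w11.png 634 -4 16 18
```

```text
rect [634.48  -3.32 111.33  61.    18.  ]
flange 28.5 [ 44.         -44.66666667]
flange -28.5 [ 43.33333333 -44.33333333]
width at 35 [ 30.         -30.33333333]
width at 0 [ 30.         -30.33333333]
width at -35 [ 30.         -30.33333333]
24.1 [633.3  -4.3 176.3] [ 1.7995e+02 -1.1000e-01 -1.6206e+02]
```

arm_command([
  {"dx": 0.0008,"dy": 0.0006,"dz": -0.02,"yaw": 0},
  {"dx": 0,"dy": 0,"dz": -0.03,"yaw": 0},
  {"dx": 0,"dy": 0,"dz": -0.03,"yaw": 0},
  {"dx": 0,"dy": 0,"dz": -0.03,"yaw": 0},
  {"dx": 0,"dy": 0,"dz": -0.02,"yaw": 0},
  {"dx": 0,"dy": 0,"dz": -0.012,"yaw": 0},
  {"dx": 0,"dy": 0,"dz": -0.008,"yaw": 0},
  {"dx": 0,"dy": 0,"dz": -0.004,"yaw": 0},
  {"dx": 0,"dy": 0,"dz": 0,"yaw": 0},
])

```text
t: 25.0
eef_pos: [634.9, -3.7, 23.7]
tcp_rot: [-3.142, 0.0, -2.828]
ft_force: [0.4, -0.3, -0.2]
opening: 1.0
grip_force: 0.0
```

arm_command([
  {"dx": 0,"dy": 0,"dz": 0,"yaw": 0},
  {"dx": 0,"dy": 0,"dz": 0,"yaw": 0},
  {"dx": 0,"dy": 0,"dz": 0,"yaw": 0},
  {"dx": 0,"dy": 0,"dz": 0,"yaw": 0},
  {"dx": 0,"dy": 0,"dz": 0,"yaw": 0},
  {"dx": 0,"dy": 0,"dz": 0,"yaw": 0},
], gripper=0.05)

```text
t: 25.6
eef_pos: [634.9, -3.5, 23.6]
tcp_rot: [3.141, 0.0, -2.827]
ft_force: [-0.5, 1.4, 2.3]
opening: 0.627
grip_force: 30.0
```

arm_command([
  {"dx": 0,"dy": 0,"dz": 0.02,"yaw": 0},
  {"dx": 0,"dy": 0,"dz": 0.04,"yaw": 0},
  {"dx": 0,"dy": 0,"dz": 0.05,"yaw": 0},
  {"dx": -0.019,"dy": -0.0132,"dz": 0.02,"yaw": -4.5},
  {"dx": -0.019,"dy": -0.0132,"dz": 0,"yaw": -4.5},
  {"dx": -0.019,"dy": -0.0132,"dz": 0,"yaw": -4.5},
  {"dx": -0.019,"dy": -0.0132,"dz": 0,"yaw": -4.5},
  {"dx": -0.019,"dy": -0.0132,"dz": 0,"yaw": -4.5},
  {"dx": -0.019,"dy": -0.0132,"dz": 0,"yaw": -4.5},
  {"dx": -0.019,"dy": -0.0132,"dz": 0,"yaw": -4.5},
  {"dx": -0.019,"dy": -0.0132,"dz": 0,"yaw": -4.5},
  {"dx": -0.0186,"dy": -0.0133,"dz": 0,"yaw": -4.2},
  {"dx": 0,"dy": 0,"dz": -0.02,"yaw": 0},
  {"dx": 0,"dy": 0,"dz": 0,"yaw": 0},
  {"dx": 0,"dy": 0,"dz": 0,"yaw": 0},
])

```text
t: 27.1
eef_pos: [464.3, -122.4, 133.5]
tcp_rot: [3.142, -0.001, 2.754]
ft_force: [0.9, -0.2, -1.7]
opening: 0.628
grip_force: 30.0
```

```bash
python3 - <<'E'
from h import *
c=read_camera("wrist"); s=state();t=s["eef_pos"];print(t.round(2),np.degrees(s["tcp_rot"]).round(2))
y=np.radians(-22.2);a=ortho(c,464.1,-122.3,t[2]-7.6,yaw=y,wrist=True,half=80,s=2.5)
b=ortho(c,464.1,-122.3,76,yaw=y,wrist=True,half=80,s=2.5)
np.savez("w12.npz",**c)
# tip blobs (brass) in z=76 view, rear
hsv=cv2.cvtColor(b,cv2.COLOR_RGB2HSV); m=((hsv[...,0]>8)&(hsv[...,0]<28)&(hsv[...,1]>70)).astype(np.uint8)
n,l,st,ce=cv2.connectedComponentsWithStats(m)
for i in range(1,n):
    if st[i,4]>40: print("brass",st[i],ce[i].round())
# cover side edges & rear edge profile on its top plane (brightness of central/side lines)
g=a.astype(int).sum(2)//3
for bb in(28,20,0,-20,-28): print(bb,"col",g[270:380:4,int((80-bb)*2.5)].tolist())
hs=cv2.cvtColor(a,cv2.COLOR_RGB2HSV); print("row -30:",[ (j,int(hs[275,j,1])) for j in list(range(112,136,2))+list(range(264,290,2))])
E
```

```text
[ 464.62 -122.37  133.78] [179.99  -0.   157.83]
brass [ 153    0   95   38 3538] [199.  18.]
brass [388 122  12  22 215] [394. 131.]
brass [132 320  30  26 276] [147. 336.]
brass [238 326  30  20 201] [250. 338.]
28 col [168, 168, 167, 168, 169, 168, 171, 170, 171, 174, 148, 104, 123, 123, 124, 125, 125, 124, 125, 125, 125, 127, 127, 127, 126, 126, 125, 125]
20 col [120, 169, 170, 63, 61, 123, 171, 171, 172, 172, 245, 251, 251, 243, 201, 200, 234, 138, 252, 252, 252, 229, 250, 252, 171, 126, 126, 125]
0 col [167, 167, 166, 167, 168, 169, 170, 171, 171, 172, 171, 173, 173, 172, 172, 172, 172, 153, 163, 191, 194, 194, 195, 195, 107, 97, 96, 95]
-20 col [130, 168, 167, 75, 73, 129, 172, 172, 172, 173, 187, 192, 193, 189, 185, 174, 143, 141, 199, 201, 201, 122, 149, 201, 125, 103, 103, 101]
-28 col [169, 169, 168, 169, 170, 171, 173, 174, 176, 177, 151, 148, 155, 152, 156, 156, 156, 151, 151, 151, 151, 151, 150, 151, 150, 149, 149, 148]
row -30: [(112, 184), (114, 184), (116, 179), (118, 177), (120, 177), (122, 178), (124, 126), (126, 10), (128, 12), (130, 12), (132, 12), (134, 12), (264, 8), (266, 10), (268, 12), (270, 12), (272, 12), (274, 31), (276, 182), (278, 194), (280, 196), (282, 197), (284, 198), (286, 199), (288, 203)]
```

The cover in hand is centred within 0.5 mm (sides 125/275, tab end row 338). Lowering.

arm_command([
  {"dx": 0,"dy": 0,"dz": -0.01,"yaw": 0},
  {"dx": 0,"dy": 0,"dz": -0.008,"yaw": 0},
  {"dx": 0,"dy": 0,"dz": -0.006,"yaw": 0},
  {"dx": 0,"dy": 0,"dz": -0.005,"yaw": 0},
  {"dx": 0,"dy": 0,"dz": -0.005,"yaw": 0},
  {"dx": 0,"dy": 0,"dz": -0.004,"yaw": 0},
  {"dx": 0,"dy": 0,"dz": -0.003,"yaw": 0},
  {"dx": 0,"dy": 0,"dz": -0.002,"yaw": 0},
  {"dx": 0,"dy": 0,"dz": -0.001,"yaw": 0},
  {"dx": 0,"dy": 0,"dz": -0.001,"yaw": 0},
  {"dx": 0,"dy": 0,"dz": 0,"yaw": 0},
])

```text
t: 28.25
eef_pos: [464.3, -122.5, 88.5]
tcp_rot: [3.142, 0.0, 2.754]
ft_force: [-0.7, 0.3, -2.3]
opening: 0.632
grip_force: 30.0
```

arm_command([
  {"dx": 0,"dy": 0,"dz": -0.0005,"yaw": 0},
  {"dx": 0,"dy": 0,"dz": -0.0005,"yaw": 0},
  {"dx": 0,"dy": 0,"dz": 0,"yaw": 0},
])

```text
t: 28.55
eef_pos: [464.3, -122.5, 87.6]
tcp_rot: [3.141, 0.0, 2.754]
ft_force: [0.4, -0.0, -0.6]
opening: 0.633
grip_force: 30.0
```

arm_command([
  {"dx": 0,"dy": 0,"dz": -0.0004,"yaw": 0},
  {"dx": 0,"dy": 0,"dz": 0,"yaw": 0},
])

```text
t: 28.75
eef_pos: [464.4, -122.5, 87.5]
tcp_rot: [3.142, 0.001, 2.754]
ft_force: [-2.0, 1.3, 6.9]
opening: 0.625
grip_force: 30.0
```

arm_command([
  {"dx": 0,"dy": 0,"dz": 0,"yaw": 0},
  {"dx": 0,"dy": 0,"dz": 0,"yaw": 0},
  {"dx": 0,"dy": 0,"dz": 0,"yaw": 0},
  {"dx": 0,"dy": 0,"dz": 0,"yaw": 0},
  {"dx": 0,"dy": 0,"dz": 0.01,"yaw": 0},
  {"dx": 0,"dy": 0,"dz": 0.02,"yaw": 0},
  {"dx": 0,"dy": 0,"dz": 0.03,"yaw": 0},
  {"dx": 0,"dy": 0,"dz": 0.03,"yaw": 0},
  {"dx": 0,"dy": 0,"dz": 0,"yaw": 0},
  {"dx": 0,"dy": 0,"dz": 0,"yaw": 0},
], gripper=0.085)

```text
t: 29.75
eef_pos: [464.3, -122.5, 177.9]
tcp_rot: [3.142, 0.002, 2.754]
ft_force: [-0.2, -0.1, -0.7]
opening: 0.897
grip_force: 0.0
```

```bash
python3 w10.py w13.png 80
```

```text
29.8 [ 464.  -122.4  177.1]
```

View pics/w13.png

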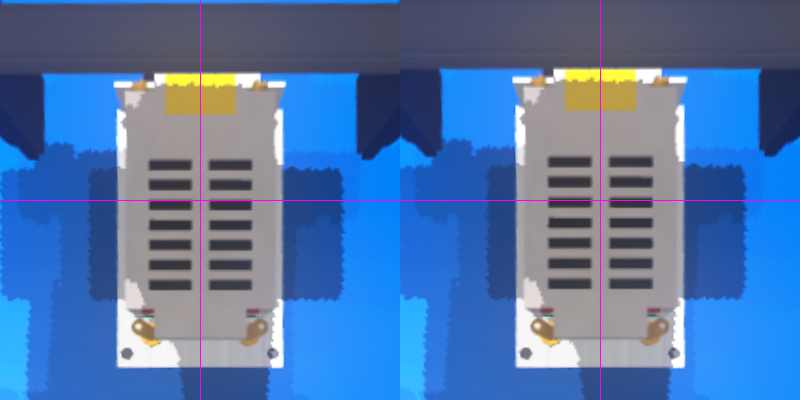

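The cover sits square over the pillars (columns 126–276, tab end row 338), with the yellow label at the end plate and the gripper clear. Handing in.

```bash
python3 -c "
from cell import job_done
print(job_done())"
```

```text
the job is handed in; nothing more can be done
None
```

The battery, power tray, control tray and cover are stacked in that order with their marked ends at the end plate. The job is handed in at about 30 s of robot time, but no verdict came back. The last wrist view shows the cover square on the pillars, the gripper was raised clear, and I never touched the tub, multimeter or screwdriver.

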